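Load a bench-hook board under the leaf spring of a drilling jig

ROBOT

A 6-joint arm with a two-finger parallel gripper is mounted at the origin on the work surface. World frame = base frame: x ahead of the robot, y to its left, z up, the work surface at z = 0. Lengths are in m, angles in rad, forces in N, time in s.
With the tool pointing down it reaches from about 0.3 to 0.775 m from the base axis. Payload 14.6 kg.
Tool frame: the origin (TCP) lies on the centre line of the jaws, within the pads' length; the fingertips stand 19 mm ahead of it and the grasp point (between the pads) is the TCP; y points along the fingers, x is the direction in which the jaws open and shut, and the axes are right-handed (so a half turn about y gives the same grasp; the last joint's range is limited). The gripper opens to 94 mm and grips with 3 to 60 N. Pads are 16 mm wide; open, the fingers measure 119 mm over their backs; the gripper's body (75 mm by 177 mm) begins 78 mm behind the grasp point.
Start: joints at [-1.235, 0.3, 1.521, -0, 1.321, -0.067], TCP at [0.216, -0.506, 0.195] pointing down, gripper open.
Joint ranges: [-3.03, 3.03], [-0.79, 2.21], [0.23, 2.52], [-1.04, 4.18], [0, 3.07], [-2.55, 2.55]. Speed limits (rad/s): [2.22, 2.22, 2.57, 3.14, 3.14, 3.14].

INTERFACE

Orientations are given as [roll, pitch, yaw] about the fixed x, y, z axes, in that order (R = Rz(yaw) Ry(pitch) Rx(roll)).
In Python, from station import get_obs, cams, workorder gives the robot as it stands.
- The arm moves only by the shell command python3 -m handwheel 'ROWS' [FORCE]. ROWS is JSON, a list of rows, each an object of numbers: "fingers": the opening, from -1 (shut) to 1 (fully open); "x", "y", "z": the shift along the tool's x, y, z in m; "spin": the turn about the tool's y in degrees. In form: [{"fingers": .., "x": .., "y": .., "z": .., "spin": ..}, ...]. A call has exactly 10 rows; each row is the pose to reach, as a shift and turn from the pose commanded when the call began, along the tool's axes at that moment; what a row does not reach only later rows make up. A row lasts 1/10 s, in which the tool goes at most 50 mm and 8.59 degrees, less where a joint would pass 70% of its speed; a pose out of reach is approached as far as the arm can. A call with a gripper value outside its range is refused whole. The fingers move at their own pace and stop on an object; FORCE is the grip in N (left out, the last holds). Time passes only in rows, so rows that repeat a pose let the fingers close, or fill a call up. It gives the time, the measured TCP pose, the force and the opening at its end, in the units of the state.
- get_obs(): the state, without advancing time (a new reading comes with each control period).
- cams.camera(name): name is "scene" or "top"; returns (picture, depth): 420x560x3 uint8, red, green, blue; 420x560 float32, m along the optical axis (not along the pixel's ray), 0 where there is no reading.
- cams.get_calibration(name): a dict with "fx", "fy", "cx", "cy" (pixels), "view" (4x4, takes a point from world to camera coordinates). Camera axes: x right, y down, z forward; pixel columns grow to the right and rows downward; lengths in m; the calibration is good to about 2 mm. A picture is of the moment at which its call begins. get_calibration takes no time and is no camera call.
- workorder.hand_in(): hands the job in, once; it reports no verdict.
The state is a dict: "time_s": time; "qpos": joint angles; "joint_vel": joint speeds; "tau": joint torques, N m; "ee_pos": TCP position; "eef_rot": TCP orientation; "force": force on the tool from outside, world axes, zero at the start; "moment": the same for the moment, N m; "grip_width": finger opening in m.
Only numpy, scipy, OpenCV 4.12 (cv2) and the standard library are available. Lean on these libraries where they do the work, as an engineer would, in place of code of your own. Each camera call takes 0.05 s, during which the arm holds its last target. There are 200 camera calls.

TASK

Load the bench-hook board into the drilling jig: with your fingertips press it down hard on its sprung bed, keep it pressed and slide it under the wooden guide bar and the steel leaf spring until its nose is fully home against the end stop, then let go and move clear so that the spring holds it there. Do not lift the board, and leave the glue bottle, sanding block and offcut where they are.

Things in the scene. Friction and masses are not known exactly. Their poses are not given: they have to be found in the camera images.
- jig: Fixed plywood drilling jig, base 380 x 160 x 12 mm; origin at underside centre (bench level), z up. The board travels along jig +x. Two wooden fences along x (20 mm thick, inner faces y = +-46 mm, tops z = 50 mm) form an open channel, x = -175 to 175 mm. Between them a white sprung bed (330 x 88 mm, top z = 38 mm) can be pressed straight down 12 mm.
- guide_bar (a point): Centre of the underside of the wooden guide bar across the channel, at jig x = 95 mm, z = 50 mm. The bar is 20 mm along x, 24 mm high, spans both fences, and carries two steel drill bushes. The resting board's top is 6 mm too high to go under it, so the board must be pressed down more than 6 mm (about 9 to 11 mm).
- leaf_spring (a point): Tip of the undeflected steel leaf spring, at jig x = 152 mm, z = 43 mm. The leaf is 36 mm wide and slopes down from the rear of the guide bar (jig x = 107 mm, z = 60 mm) along the travel; the board's nose lifts it in passing.
- end_stop (a point): Middle of the end stop's face that the board's nose comes to rest against, at jig x = 165 mm, z = 44 mm.
- board: Loose plywood board, 200 x 88 x 18 mm, 0.23 kg, on the bed between the fences, x along jig +x; origin at underside centre (38 mm above bench at rest). Nose at its x = +100 mm. A batten, 80 mm wide and 14 mm high, crosses its top at x = -45 to -27 mm; fingers can press on the deck behind it and push on its rear face. Home: origin at jig x = 65 mm; it starts 95 to 130 mm short.
- press_spot (a point): Point on the board's top face (56 mm above the bench at rest), centred on the free deck behind the batten, at board x = -62 mm, y = 0; 17 mm behind the batten's rear face.
- bed (a joint): How far the sprung bed is pressed down, m: 0 at rest, 0.012 at its bottom stop. With the board on it, it starts to move at about 7 N and takes about 14 N at the bottom. With the board loaded and let go it rises until the board bears up under the guide bar, about 0.006.
- leaf (a joint): Upward deflection of the leaf spring, rad: 0 with nothing under it, about 0.08 with the board under it pressed 11 mm down, about 0.17 with the board home and let go. It presses with 3 to 5 N; sliding the pressed board under it takes a push of about 10 to 15 N.
- glue: White glue bottle with a cap, 48 mm diameter, 130 mm high, standing beside the jig; origin at the centre of its underside. Leave alone.
- sanding_block: Cork sanding block, 100 x 58 x 31 mm, lying beside the jig; origin at the centre of its underside. Leave alone.
- offcut: Pine offcut, 70 x 40 x 30 mm, lying beside the jig; origin at the centre of its underside. Leave alone.
Things that resemble listed ones, but are neither listed nor needed, are in the scene too. What is meant by the board is not orange, and is the smaller of those in its own colour.

How it is judged:
By the outcome, as a careful person would: the job done as asked, in the order asked, and still so for the second after the job is handed in, with the robot touching nothing.
It also fails if it takes over 38 s, if anything falls off the work surface, if the arm or the gripper's body presses on something with over 40 N, if the wrist force passes 120 N, or if a joint passes its speed limit or range.

## Working session

There is one attempt and no reset: what is moved stays moved. The work goes in short steps, Python scripts to look and compute and a shell command to move; the robot and the scene stay as the last step left them, time stands still between calls to the robot, and variables do not carry over. Pictures are saved under pics/ and viewed, about 8 in all and at most 12, crops included, and the job is handed in when it is done.

```bash
mkdir -p pics; ls; python3 - <<'E'
from station import get_obs, cams
import cv2,numpy as np
o=get_obs();print({k:np.round(v,3).tolist() for k,v in o.items()})
for n in("scene","top"):
    p,d=cams.camera(n);cv2.imwrite(f"pics/{n}0.png",p[...,::-1]);np.save(f"{n}0.npy",d);c=cams.get_calibration(n);print(n,c)
E
```

```text
pics
{'time_s': 0.0, 'qpos': [-1.235, 0.3, 1.522, -0.0, 1.321, -0.067], 'joint_vel': [-0.002, 0.003, -0.001, 0.0, -0.001, -0.001], 'tau': [0.002, -53.181, -35.274, 0.071, 0.024, -0.0], 'ee_pos': [0.216, -0.506, 0.194], 'eef_rot': [-1.571, 0.001, -1.168], 'force': [0.276, 1.205, -0.527], 'moment': [0.057, 0.038, -0.012], 'grip_width': 0.094}
scene {'fx': 517.4927693930866, 'fy': 517.4927693930866, 'cx': 271.8627669152537, 'cy': 213.62397812426593, 'view': array([[ 0.85323772,  0.52143814,  0.00936291, -0.46029018],
       [ 0.35617154, -0.56950731, -0.74081256, -0.1330903 ],
       [-0.38095568,  0.63542402, -0.67164655,  1.41576924],
       [ 0.        ,  0.        ,  0.        ,  1.        ]])}
top {'fx': 484.0691994499069, 'fy': 484.0691994499069, 'cx': 279.1228292282043, 'cy': 202.56922295972473, 'view': array([[-0.01147963, -0.99955145, -0.02766093,  0.01960915],
       [-0.9963981 ,  0.01375898, -0.08367501,  0.53386916],
       [ 0.08401807,  0.02660073, -0.99610911,  1.31374178],
       [ 0.        ,  0.        ,  0.        ,  1.        ]])}
```

View pics/top0.png

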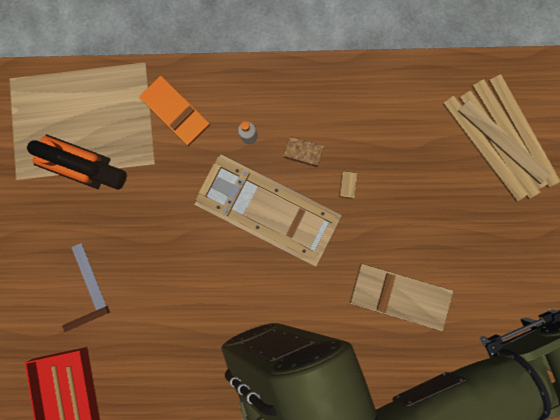

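View pics/scene0.png

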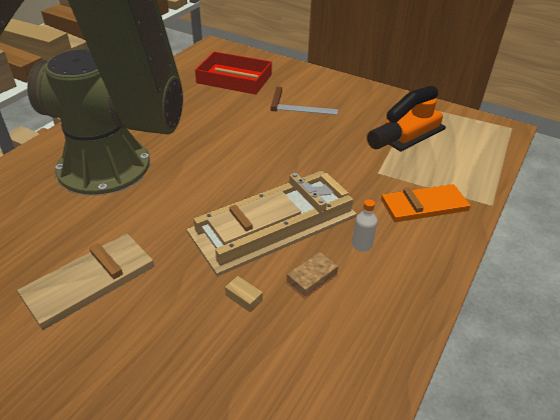

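The board candidates in the top view are (283,215) in the jig, (400,297) large and loose, and (175,110) orange. The one meant is (283,215): it is not orange and is the smaller of the two plywood ones. I'll confirm it in a crop and measure.

```bash
cat > h.py <<'E'
from station import get_obs, cams
import cv2,numpy as np
def ray(n,px,z):
    c=cams.get_calibration(n);V=c["view"];R,t=V[:3,:3],V[:3,3]
    o=-R.T@t;px=np.atleast_2d(px).astype(float)
    d=np.c_[(px[:,0]-c["cx"])/c["fx"],(px[:,1]-c["cy"])/c["fy"],np.ones(len(px))]@R
    return o+d*((z-o[2])/d[:,2])[:,None]
def brown(p,box):
    h=cv2.cvtColor(p,cv2.COLOR_BGR2HSV);m=np.zeros(h.shape[:2],np.uint8);x0,y0,x1,y1=box
    m[y0:y1,x0:x1]=cv2.inRange(h,(3,100,40),(16,255,150))[y0:y1,x0:x1]
    return m
E
python3 - <<'E'
from h import *
t=cv2.imread("pics/top0.png");s=cv2.imread("pics/scene0.png")
a=cv2.resize(t[145:275,185:350],(660,520),interpolation=cv2.INTER_CUBIC)
cv2.imwrite("pics/crop_top.png",a)
b=cv2.resize(s[160:280,180:365],(740,480),interpolation=cv2.INTER_CUBIC)
cv2.imwrite("pics/crop_scene.png",b)
for n,p,box in(("top",t,(280,200,316,245)),("scene",s,(222,198,258,235))):
    m=brown(p,box);c=max(cv2.findContours(m,0,1)[0],key=cv2.contourArea)
    r=cv2.minAreaRect(c);bp=cv2.boxPoints(r);print(n,r);print(np.round(ray(n,bp,.07),4))
E
```

```text
top ((295.4000244140625, 222.70004272460938), (6.7082037925720215, 30.4105224609375), 26.56505012512207)
[[ 0.4442 -0.0046  0.07  ]
 [ 0.5159 -0.0416  0.07  ]
 [ 0.5077 -0.0574  0.07  ]
 [ 0.4361 -0.0203  0.07  ]]
scene ((240.6219482421875, 217.40245056152344), (29.516843795776367, 8.901905059814453), 51.34019470214844)
[[ 0.4394 -0.03    0.07  ]
 [ 0.4419 -0.0056  0.07  ]
 [ 0.5201 -0.0479  0.07  ]
 [ 0.5168 -0.0707  0.07  ]]
```

View pics/crop_top.png

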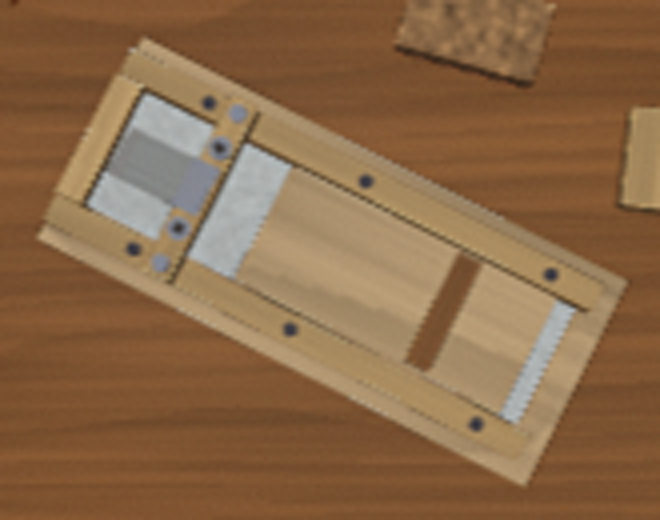

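View pics/crop_scene.png

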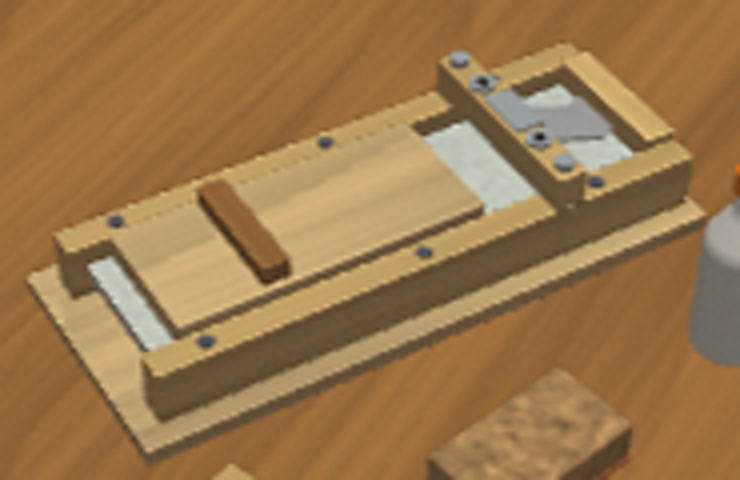

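The crops show the plywood board in the jig, between the fences. In the top crop its nose edge is at about (265,222), its batten at (443,310), and the bar and leaf are at the left, so travel is to the upper left. Next I'll take the jig axis from the base corners.

```bash
python3 - <<'E'
from h import *
f=lambda q:np.array(q)/4+[184.6,144.6]
P=ray("top",f([(142,40),(627,283),(525,485),(38,238)]),.012)
print("len",np.linalg.norm(P[0]-P[1]),np.linalg.norm(P[3]-P[2]),"wid",np.linalg.norm(P[0]-P[3]),np.linalg.norm(P[1]-P[2]))
ax=(P[0]-P[1]+P[3]-P[2])[:2];yaw=np.arctan2(ax[1],ax[0]);c=P.mean(0)
print("jig c",c,"yaw",np.degrees(yaw))
R=np.array([[np.cos(yaw),np.sin(yaw)],[-np.sin(yaw),np.cos(yaw)]])
J=lambda w:np.round(1000*(w[:,:2]-c[:2])@R.T,1)
print("nose",J(ray("top",f([(291,168),(236,278)]),.056)))
print("rear",J(ray("top",f([(557,297),(503,412)]),.056)))
print("batten top",J(ray("top",f([(459,253),(483,264),(405,358),(430,370)]),.07)))
print("bar front top z50..74",J(ray("top",f([(259,115),(172,282)]),.074)))
print("fence inner",J(ray("top",f([(585,310),(280,160)]),.05)))
g=lambda q:np.array(q)/4+[179.6,159.6]
print("scene: batten top",J(ray("scene",g([(199,190),(222,180),(265,272),(290,260)]),.07)))
print("scene base",J(ray("scene",g([(28,280),(150,458),(705,215)]),.012)))
B=R.T@np.array([0,0])
np.savez("jig.npz",c=c,yaw=yaw)
o=get_obs();print(o["ee_pos"],o["eef_rot"],np.degrees(o["eef_rot"][2]))
E
```

```text
len 0.3796096975554739 0.3794011991947212 wid 0.15692741176297223 0.1560347656688445
jig c [0.51575823 0.04608744 0.012     ] yaw 62.49717174892173
nose [[ 49.  -41.7]
 [ 48.3  41.3]]
rear [[-149.9  -44.3]
 [-151.9   40.5]]
batten top [[-78.4 -40.2]
 [-95.9 -40.9]
 [-77.7  38.1]
 [-96.   37.7]]
bar front top z50..74 [[ 82.3 -62.5]
 [ 83.   63. ]]
fence inner [[-170.7  -45.4]
 [  58.9  -43.6]]
scene: batten top [[-97.5  35.7]
 [-82.   36.7]
 [-97.8 -43. ]
 [-81.3 -41.6]]
scene base [[-192.6   75.3]
 [-192.8  -84.4]
 [ 185.4  -81.2]]
[ 0.21550976 -0.50574309  0.19415292] [-1.57075303e+00  1.01878698e-03 -1.16799163e+00] -66.92099063222507
```

The measurements agree: the jig is 380 × 157 mm and the batten's rear face is at jig x ≈ -96. That puts the board origin at about -51, or 116 mm short of home. I'll move above the press spot.

```bash
python3 -m handwheel '[{"fingers":-0.2,"x":-0.02,"y":0,"z":0.026,"spin":0},{"fingers":-0.2,"x":-0.05,"y":0,"z":0.064,"spin":-2},{"fingers":-0.2,"x":-0.08,"y":0,"z":0.102,"spin":-6},{"fingers":-0.2,"x":-0.11,"y":0,"z":0.14,"spin":-11},{"fingers":-0.2,"x":-0.14,"y":0,"z":0.179,"spin":-16},{"fingers":-0.2,"x":-0.17,"y":0,"z":0.217,"spin":-21},{"fingers":-0.2,"x":-0.2,"y":0,"z":0.256,"spin":-26},{"fingers":-0.2,"x":-0.23,"y":0,"z":0.294,"spin":-31},{"fingers":-0.2,"x":-0.25,"y":0,"z":0.32,"spin":-36},{"fingers":-0.2,"x":-0.265,"y":0,"z":0.34,"spin":-39.4}]' 20
cat >> h.py <<'E'
def goal(jx,jy):
    j=np.load("jig.npz");y=float(j["yaw"]);o=get_obs()
    w=j["c"][:2]+np.array([np.cos(y)*jx-np.sin(y)*jy,np.sin(y)*jx+np.cos(y)*jy])
    t=o["eef_rot"][2];d=w-o["ee_pos"][:2]
    e=o["ee_pos"][:2]-j["c"][:2]
    print("tool x,z shift",d@[np.cos(t),np.sin(t)],d@[-np.sin(t),np.cos(t)],"yaw err deg",np.degrees(y-np.pi/2-t))
    print("jig xy now",e@[np.cos(y),np.sin(y)],e@[-np.sin(y),np.cos(y)],"tip z",o["ee_pos"][2]-.019,"F",o["force"].round(1),"w",o["grip_width"],"t",o["time_s"])
E
python3 -c "
from h import *
goal(-.114,-.001)"
```

```text
time_s: 1.1
ee_pos: [0.4251, -0.1269, 0.1946]
eef_rot: [-1.571, 0.0, -0.475]
force: [0.1, 0.1, -1.1]
grip_width: 0.0378
tool x,z shift 0.001947750460482567 0.08127834915258922 yaw err deg -0.2704285481968134
jig xy now -0.1952866369209315 0.0005641070651220889 tip z 0.1755517902607038 F [ 0.1  0.1 -1.1] w 0.03778734342033789 t 1.1
```

```bash
python3 -m handwheel '[{"fingers":-0.2,"x":0.001,"y":0,"z":0.03,"spin":0},{"fingers":-0.2,"x":0.002,"y":0,"z":0.06,"spin":0},{"fingers":-0.2,"x":0.002,"y":0.01,"z":0.081,"spin":0},{"fingers":-0.2,"x":0.002,"y":0.035,"z":0.081,"spin":0},{"fingers":-0.2,"x":0.002,"y":0.06,"z":0.081,"spin":0},{"fingers":-0.2,"x":0.002,"y":0.08,"z":0.081,"spin":0},{"fingers":-0.2,"x":0.002,"y":0.095,"z":0.081,"spin":0},{"fingers":-0.2,"x":0.002,"y":0.105,"z":0.081,"spin":0},{"fingers":-0.2,"x":0.002,"y":0.107,"z":0.081,"spin":0},{"fingers":-0.2,"x":0.002,"y":0.107,"z":0.081,"spin":0}]'
python3 -c "
from h import *
goal(-.114,-.001)
p,d=cams.camera('scene');p=p[...,::-1]
cv2.imwrite('pics/hover.png',cv2.resize(p[140:280,160:365],(820*39//41,532)))"
```

```text
time_s: 2.1
ee_pos: [0.4638, -0.058, 0.0878]
eef_rot: [-1.571, 0.0, -0.48]
force: [0.0, 0.1, -0.6]
grip_width: 0.0376
tool x,z shift -0.0009766314123883914 0.002352888470788789 yaw err deg 0.020583147303549182
jig xy now -0.11635323916762721 -0.001975786089048037 tip z 0.06883332151112057 F [ 0.   0.1 -0.6] w 0.03755440671514604 t 2.1
```

View pics/hover.png

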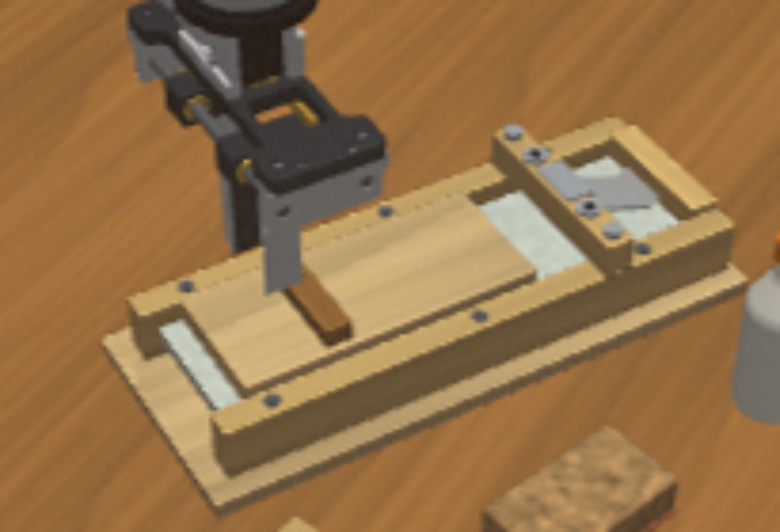

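The hover picture shows the near fingertip at about (282,290). That is roughly 40 px above where I'd expect it for tip z = 69 mm, so I'll check against depth and the top view before pressing.

```bash
python3 - <<'E'
from h import *
j=np.load("jig.npz");y=float(j["yaw"])
def w2p(n,P):
    c=cams.get_calibration(n);q=c["view"]@np.r_[P,1];return c["fx"]*q[0]/q[2]+c["cx"],c["fy"]*q[1]/q[2]+c["cy"],q[2]
o=get_obs();e=o["ee_pos"];ax=np.array([np.cos(o["eef_rot"][2]),np.sin(o["eef_rot"][2]),0])
p,d=cams.camera("scene")
for s in(-.019,.019,-.031,.031):
    print("tip",s,np.round(w2p("scene",e+s*ax-[0,0,.019]),3))
c=cams.get_calibration("scene");V=c["view"]
def pt(u,v):
    z=d[v,u];q=np.array([(u-c["cx"])/c["fx"]*z,(v-c["cy"])/c["fy"]*z,z]);w=V[:3,:3].T@(q-V[:3,3]);r=w[:2]-j["c"][:2]
    return np.round([r@[np.cos(y),np.sin(y)],r@[-np.sin(y),np.cos(y)],w[2]],4)
for cu,cv in((282,285),(275,280),(292,285),(282,250),(240,245),(282,297),(282,310),(320,320)):
    u,v=round(160+cu/3.805),round(140+cv/3.8);print((cu,cv),(u,v),d[v,u].round(3),pt(u,v))
p,_=cams.camera("top");cv2.imwrite("pics/hover_top.png",cv2.resize(p[130:290,180:380,::-1],(800,640))[:600])
E
```

```text
tip -0.019 [225.85  214.943   1.168]
tip 0.019 [233.752 224.928   1.144]
tip -0.031 [223.422 211.875   1.175]
tip 0.031 [236.317 228.168   1.136]
(282, 285) (234, 215) 1.108 [-0.1199 -0.0325  0.1094]
(275, 280) (232, 214) 1.107 [-0.1233 -0.0301  0.112 ]
(292, 285) (237, 215) 1.169 [-0.0944  0.0045  0.0686]
(282, 250) (234, 206) 0.0 [-0.479  -0.7722  0.8566]
(240, 245) (223, 204) 1.142 [-0.1215  0.0164  0.1046]
(282, 297) (234, 218) 1.181 [-0.0985  0.0123  0.0551]
(282, 310) (234, 222) 1.171 [-0.1049  0.0002  0.0554]
(320, 320) (244, 224) 1.142 [-0.0967 -0.0326  0.0719]
```

View pics/hover_top.png

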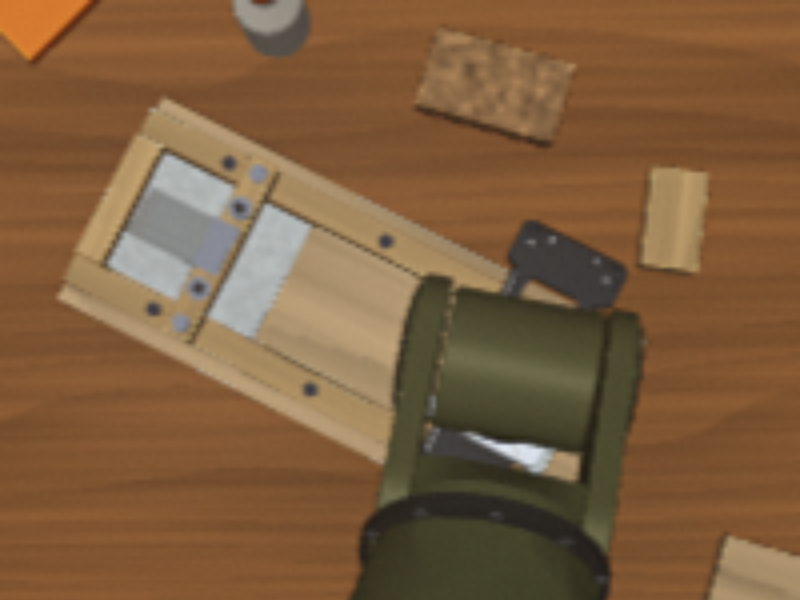

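```bash
python3 - <<'E'
from h import *
o=get_obs();print(o["ee_pos"],o["time_s"],o["qpos"])
p,d=cams.camera("scene");c=cams.get_calibration("scene");V=c["view"]
j=np.load("jig.npz");y=float(j["yaw"])
v,u=np.mgrid[130:225,190:270];z=d[130:225,190:270]
q=np.stack([(u-c["cx"])/c["fx"]*z,(v-c["cy"])/c["fy"]*z,z],-1);w=(q-V[:3,3])@V[:3,:3];r=w[...,:2]-j["c"][:2]
J=np.dstack([r@[np.cos(y),np.sin(y)],r@[-np.sin(y),np.cos(y)],w[...,2]])
for row in range(196,224,2):
    print(row,[(int(1000*J[row-130,k-190,0]),int(1000*J[row-130,k-190,1]),int(1000*J[row-130,k-190,2])) if d[row,k] else 0 for k in(224,228,231,234,237)])
for row in range(150,196,5):
    print(row,[(int(1000*J[row-130,k-190,0]),int(1000*J[row-130,k-190,1]),int(1000*J[row-130,k-190,2])) if d[row,k] else 0 for k in(224,234,244,255)])
E
```

```text
[ 0.46408956 -0.05810629  0.08835912] 2.25 [-2.02880152e-01  2.42203054e-01  1.86327928e+00 -1.88878369e-05
  1.03491006e+00  2.77480372e-01]
196 [(-117, 17, 124), (-151, -76, 208), (-147, -81, 210), (-141, -82, 208), (-135, -82, 205)]
198 [(-119, 14, 122), (-151, -75, 202), (-147, -80, 204), (-141, -81, 202), (-135, -82, 200)]
200 [(-118, 16, 114), 0, (-148, -81, 200), (-118, -32, 151), (-112, -34, 150)]
202 [(-117, 18, 107), (-108, 17, 103), (-124, -31, 147), (-118, -32, 145), (-111, -33, 143)]
204 [(-118, 17, 102), (-60, 120, 0), (-125, -31, 142), (-119, -34, 141), (-109, -29, 133)]
206 [(-71, 122, -4), (-89, 60, 51), (-125, -32, 137), (-118, -32, 134), (-111, -32, 131)]
208 [(-99, 59, 49), (-91, 56, 48), (-126, -33, 133), (-118, -32, 129), (-112, -34, 127)]
210 [(-101, 56, 46), (-97, 44, 53), (-125, -31, 125), (-117, -29, 120), (-112, -33, 121)]
212 [0, (-101, 35, 56), (-125, -29, 118), (-119, -31, 117), (-112, -32, 114)]
214 [(-112, 34, 56), (-103, 31, 54), (-127, -32, 115), (-119, -32, 112), (-112, -31, 107)]
216 [(-115, 29, 55), (-107, 24, 55), (-126, -31, 109), (-97, 13, 60),
[... 280 characters left out ...]
7), (-102, -11, 259), (86, 304, 0), (116, 294, -4)]
155 [(-125, -13, 257), (-103, -12, 248), (75, 285, -1), (100, 266, 0)]
160 [(-123, -7, 240), (-106, -17, 240), (64, 265, -2), (88, 245, 0)]
165 [(-128, -17, 236), (-110, -25, 234), (-95, -40, 238), (77, 226, 0)]
170 [(-138, -36, 240), (-109, -21, 219), (-100, -48, 233), (-86, -67, 240)]
175 [(-140, -40, 231), 0, (-111, -69, 239), (-93, -79, 238)]
180 [(-141, -39, 218), (-136, -75, 240), (-119, -83, 239), (-99, -90, 236)]
185 [(-145, -47, 212), (-142, -86, 239), (-123, -89, 233), (-97, -87, 221)]
190 [(-116, 17, 141), (-144, -89, 230), (-119, -81, 213), (-95, -83, 204)]
195 [(-117, 16, 128), (-141, -80, 209), (-119, -81, 200), (-14, 63, 50)]
```

The depth data show the fingertips really at z ≈ 0.103 and the gripper body at 0.200. These are 97 mm apart, as specified, but about 35 mm above what ee_pos z implies. Horizontally it agrees: jig x -118, y -1. I'll trust the depth and come down in stages, watching the force.

```bash
python3 -m handwheel '[{"fingers":-0.2,"x":0,"y":0.01,"z":0,"spin":0},{"fingers":-0.2,"x":0,"y":0.02,"z":0.001,"spin":0},{"fingers":-0.2,"x":0,"y":0.028,"z":0.002,"spin":0},{"fingers":-0.2,"x":0,"y":0.034,"z":0.002,"spin":0},{"fingers":-0.2,"x":0,"y":0.038,"z":0.002,"spin":0},{"fingers":-0.2,"x":0,"y":0.041,"z":0.002,"spin":0},{"fingers":-0.2,"x":0,"y":0.042,"z":0.002,"spin":0},{"fingers":-0.2,"x":0,"y":0.042,"z":0.002,"spin":0},{"fingers":-0.2,"x":0,"y":0.042,"z":0.002,"spin":0},{"fingers":-0.2,"x":0,"y":0.042,"z":0.002,"spin":0}]'
python3 - <<'E'
from h import *
goal(-.114,-.001)
p,d=cams.camera("scene");c=cams.get_calibration("scene");V=c["view"]
cv2.imwrite('pics/low.png',cv2.resize(p[140:280,160:365,::-1],(780,532)))
j=np.load("jig.npz");y=float(j["yaw"])
for row in range(210,236,2):
    L=[]
    for k in(225,229,232,234,237):
        z=d[row,k];q=np.array([(k-c["cx"])/c["fx"]*z,(row-c["cy"])/c["fy"]*z,z]);w=V[:3,:3].T@(q-V[:3,3]);r=w[:2]-j["c"][:2]
        L.append((int(1000*r@[np.cos(y),np.sin(y)]),int(1000*r@[-np.sin(y),np.cos(y)]),int(1000*w[2])))
    print(row,L)
E
```

```text
time_s: 3.3
ee_pos: [0.4648, -0.0563, 0.0458]
eef_rot: [-1.571, -0.0, -0.48]
force: [-0.2, -0.6, 0.0]
grip_width: 0.0374
tool x,z shift -0.0010183418824313646 0.00033162489563448637 yaw err deg 0.018841005467776673
jig xy now -0.11433195974677848 -0.002018232776646486 tip z 0.026844685897133413 F [-0.2 -0.6  0. ] w 0.037420922030802786 t 3.3
210 [(-117, 17, 83), (-107, 18, 79), (-149, -85, 177), (-146, -88, 178), (-135, -80, 168)]
212 [(-116, 19, 76), (-108, 16, 74), (-148, -82, 169), (-143, -81, 167), (-136, -81, 163)]
214 [(-117, 18, 71), (-108, 15, 69), (-147, -80, 162), (-144, -82, 162), (-136, -79, 156)]
216 [(-117, 18, 65), (-107, 18, 61), (-148, -81, 158), (-143, -80, 155), (-111, -30, 100)]
218 [(-117, 19, 58), (-108, 18, 54), (-122, -28, 98), (-120, -32, 101), (-112, -31, 96)]
220 [(-120, 14, 57), (-111, 12, 54), (-124, -31, 96), (-120, -33, 95), (-113, -32, 91)]
222 [(-122, 10, 55), (-113, 7, 53), (-124, -30, 89), (-120, -31, 88), (-112, -31, 84)]
224 [(-125, 4, 55), (-118, -2, 57), (-124, -29, 82), (-121, -33, 85), (-112, -30, 78)]
226 [(-127, 0, 53), (-120, -6, 55), (-125, -30, 78), (-121, -33, 78), (-113, -30, 72)]
228 [(-130, -4, 53), (-124, -12, 56), (-125, -29, 71), (-120, -30, 69), (-113, -31, 66)]
230 [(-135, -14, 57), (-125, -14, 52), (-125, -30, 65), (-117, -22, 55), (-110, -23, 52)]
232 [(-136, -17, 54), (-129, -22, 55), (-124, -28, 57), (-120, -28, 55), (-115, -33, 57)]
234 [(-140, -25, 56), (-132, -27, 54), (-127, -33, 57), (-122, -31, 52), (-117, -38, 56)]
```

View pics/low.png

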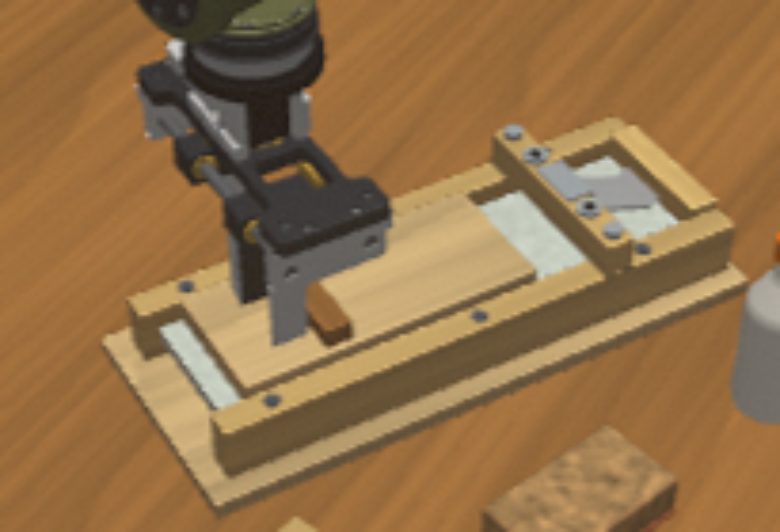

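The picture shows both fingertips just above the deck behind the batten, with the near tip at (288,342), z ≈ 0.062 and no contact force. Next is the first contact.

```bash
python3 -m handwheel '[{"fingers":-0.2,"x":0,"y":0.001,"z":0,"spin":0},{"fingers":-0.2,"x":0,"y":0.002,"z":0,"spin":0},{"fingers":-0.2,"x":0,"y":0.003,"z":0,"spin":0},{"fingers":-0.2,"x":0,"y":0.004,"z":0,"spin":0},{"fingers":-0.2,"x":0,"y":0.005,"z":0,"spin":0},{"fingers":-0.2,"x":0,"y":0.006,"z":0,"spin":0},{"fingers":-0.2,"x":0,"y":0.007,"z":0,"spin":0},{"fingers":-0.2,"x":0,"y":0.008,"z":0,"spin":0},{"fingers":-0.2,"x":0,"y":0.008,"z":0,"spin":0},{"fingers":-0.2,"x":0,"y":0.008,"z":0,"spin":0}]'
```

```text
time_s: 4.35
ee_pos: [0.4648, -0.0563, 0.0383]
eef_rot: [-1.571, -0.001, -0.48]
force: [-3.7, -0.0, 11.0]
grip_width: 0.0376
```

```bash
python3 -m handwheel '[{"fingers":-0.2,"x":0,"y":0.001,"z":0,"spin":0},{"fingers":-0.2,"x":0,"y":0.001,"z":0,"spin":0},{"fingers":-0.2,"x":0,"y":0.002,"z":0,"spin":0},{"fingers":-0.2,"x":0,"y":0.002,"z":0,"spin":0},{"fingers":-0.2,"x":0,"y":0.003,"z":0,"spin":0},{"fingers":-0.2,"x":0,"y":0.003,"z":0,"spin":0},{"fingers":-0.2,"x":0,"y":0.004,"z":0,"spin":0},{"fingers":-0.2,"x":0,"y":0.004,"z":0,"spin":0},{"fingers":-0.2,"x":0,"y":0.004,"z":0,"spin":0},{"fingers":-0.2,"x":0,"y":0.004,"z":0,"spin":0}]'
python3 - <<'E'
from h import *
goal(0,0)
p,d=cams.camera("scene");c=cams.get_calibration("scene");V=c["view"]
def pt(k,row):
    z=d[row,k];q=np.array([(k-c["cx"])/c["fx"]*z,(row-c["cy"])/c["fy"]*z,z]);w=V[:3,:3].T@(q-V[:3,3]);return w
# board deck ahead of the batten, mean height patch vs. first picture
d0=np.load("scene0.npy")
m=[]
for dd in(d0,d):
    d=dd;m.append(np.median([pt(u,v)[2] for u in range(262,285) for v in range(203,212)]))
print("deck z before/after",m)
cv2.imwrite('pics/press.png',cv2.resize(p[140:280,160:365,::-1],(780,532)))
E
```

```text
time_s: 5.35
ee_pos: [0.4648, -0.0563, 0.0344]
eef_rot: [-1.571, -0.001, -0.48]
force: [-4.7, 0.5, 11.8]
grip_width: 0.0375
tool x,z shift -0.002098141977238987 0.11429831069301823 yaw err deg 0.013313356942922176
jig xy now -0.1142987951356972 -0.002071583346694349 tip z 0.015386967723758926 F [-4.7  0.5 11.8] w 0.037540840970770296 t 5.35
deck z before/after [np.float64(0.05603350164492892), np.float64(0.04473935453036493)]
```

```bash
cat >> h.py <<'E'
def cloud(n,d):
    c=cams.get_calibration(n);V=c["view"];j=np.load("jig.npz");y=float(j["yaw"])
    v,u=np.nonzero(d);z=d[v,u];q=np.c_[(u-c["cx"])/c["fx"]*z,(v-c["cy"])/c["fy"]*z,z];w=(q-V[:3,3])@V[:3,:3];r=w[:,:2]-j["c"][:2]
    return np.c_[r@[np.cos(y),np.sin(y)],r@[-np.sin(y),np.cos(y)],w[:,2]]
def zs(P,x0,x1,y0,y1,zl=.03,zh=.066):
    q=P[(P[:,0]>x0)&(P[:,0]<x1)&(P[:,1]>y0)&(P[:,1]<y1)&(P[:,2]>zl)&(P[:,2]<zh)][:,2];return np.round([np.mean(q),np.std(q),len(q)],4)
E
python3 - <<'E'
from h import *
P1=cloud("scene",cams.camera("scene")[1])
for P in(cloud("scene",np.load("scene0.npy")),P1):
    print("deck front",zs(P,-10,0,0,0) if 0 else zs(P,.005,.04,-.03,.03),"mid",zs(P,-.04,0,-.03,.03),"rear",zs(P,-.145,-.13,-.03,.03),"fence",zs(P,-.1,.06,-.064,-.05),"bed",zs(P,.055,.075,-.03,.03))
E
```

```text
deck front [5.59e-02 1.50e-03 2.50e+02] mid [5.57e-02 1.50e-03 3.01e+02] rear [5.56e-02 1.40e-03 1.23e+02] fence [4.88e-02 3.60e-03 3.37e+02] bed [3.75e-02 1.60e-03 1.14e+02]
deck front [4.48e-02 1.60e-03 2.39e+02] mid [4.47e-02 1.50e-03 2.56e+02] rear [4.48e-02 1.60e-03 1.24e+02] fence [4.87e-02 3.80e-03 3.46e+02] bed [3.06e-02 5.00e-04 3.00e+00]
```

The bed is pressed about 11 mm: the deck is at 44.8 mm, even from front to rear. I'll slide, keeping this height.

```bash
python3 -m handwheel '[{"fingers":-0.2,"x":0,"y":0,"z":0.003,"spin":0},{"fingers":-0.2,"x":0,"y":0,"z":0.006,"spin":0},{"fingers":-0.2,"x":0,"y":0,"z":0.009,"spin":0},{"fingers":-0.2,"x":0,"y":0,"z":0.012,"spin":0},{"fingers":-0.2,"x":0,"y":0,"z":0.016,"spin":0},{"fingers":-0.2,"x":0,"y":0,"z":0.02,"spin":0},{"fingers":-0.2,"x":0,"y":0,"z":0.025,"spin":0},{"fingers":-0.2,"x":0,"y":0,"z":0.03,"spin":0},{"fingers":-0.2,"x":0,"y":0,"z":0.035,"spin":0},{"fingers":-0.2,"x":0,"y":0,"z":0.04,"spin":0}]'
python3 - <<'E'
from h import *
goal(0.012,-.002)
p,d=cams.camera("scene");P=cloud("scene",d)
print("deck",zs(P,.02,.06,-.03,.03))
cv2.imwrite('pics/slide1.png',cv2.resize(p[140:280,160:365,::-1],(780,532)))
E
```

```text
time_s: 6.45
ee_pos: [0.4837, -0.0214, 0.0346]
eef_rot: [-1.571, -0.002, -0.48]
force: [-3.9, -6.8, 13.4]
grip_width: 0.0375
tool x,z shift -0.0007827222225924391 0.08667813053868675 yaw err deg 0.010911572013905885
jig xy now -0.074678278030701 -0.0027662149775739817 tip z 0.01561536984803941 F [-3.9 -6.8 13.4] w 0.0375322331010176 t 6.45
deck [4.48e-02 1.70e-03 2.65e+02]
```

View pics/slide1.png

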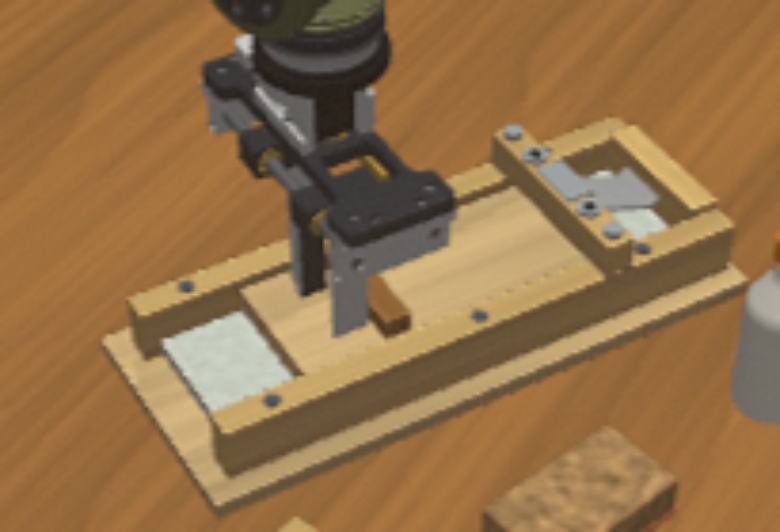

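The board is sliding cleanly and its nose is now at or under the guide bar, near (600,270). The deck is still at 44.8 mm. Continuing.

```bash
python3 -m handwheel '[{"fingers":-0.2,"x":0,"y":0,"z":0.005,"spin":0},{"fingers":-0.2,"x":0,"y":0,"z":0.01,"spin":0},{"fingers":-0.2,"x":0,"y":0,"z":0.015,"spin":0},{"fingers":-0.2,"x":0,"y":0,"z":0.02,"spin":0},{"fingers":-0.2,"x":0,"y":0,"z":0.025,"spin":0},{"fingers":-0.2,"x":0,"y":0,"z":0.03,"spin":0},{"fingers":-0.2,"x":0,"y":0,"z":0.035,"spin":0},{"fingers":-0.2,"x":0,"y":0,"z":0.04,"spin":0},{"fingers":-0.2,"x":0,"y":0,"z":0.045,"spin":0},{"fingers":-0.2,"x":0,"y":0,"z":0.05,"spin":0}]'
python3 - <<'E'
from h import *
goal(0.012,-.002)
p,d=cams.camera("scene");P=cloud("scene",d)
print("deck",zs(P,.03,.075,-.03,.03))
q=P[(abs(P[:,1])<.035)&(P[:,2]<.049)&(P[:,2]>.04)&(P[:,0]>-.17)&(P[:,0]<-.02)];print("rear edge",np.sort(q[:,0])[:12:3])
E
```

```text
time_s: 7.5
ee_pos: [0.5068, 0.0229, 0.0346]
eef_rot: [-1.571, -0.002, -0.48]
force: [-3.8, -7.0, 13.6]
grip_width: 0.0377
tool x,z shift -0.0007627641484736243 0.036671058597445134 yaw err deg 0.014218330889106599
jig xy now -0.024671246753334285 -0.0027536639566282653 tip z 0.015640338221801695 F [-3.8 -7.  13.6] w 0.037733742592099016 t 7.5
deck [4.5e-02 1.6e-03 2.2e+02]
rear edge [-0.06649255 -0.06511442 -0.06473354 -0.06456977]
```

```bash
python3 -m handwheel '[{"fingers":-0.2,"x":0,"y":0,"z":0.004,"spin":0},{"fingers":-0.2,"x":0,"y":0,"z":0.008,"spin":0},{"fingers":-0.2,"x":0,"y":0,"z":0.012,"spin":0},{"fingers":-0.2,"x":0,"y":0,"z":0.016,"spin":0},{"fingers":-0.2,"x":0,"y":0,"z":0.02,"spin":0},{"fingers":-0.2,"x":0,"y":0,"z":0.023,"spin":0},{"fingers":-0.2,"x":0,"y":0,"z":0.026,"spin":0},{"fingers":-0.2,"x":0,"y":0,"z":0.028,"spin":0},{"fingers":-0.2,"x":0,"y":0,"z":0.03,"spin":0},{"fingers":-0.2,"x":0,"y":0,"z":0.031,"spin":0}]'
cat > chk.py <<'E'
from h import *
import sys
goal(0.012,-.002)
p,d=cams.camera("scene");P=cloud("scene",d)
print("deck",zs(P,.03,.075,-.03,.03))
q=P[(abs(P[:,1])<.035)&(P[:,2]<.053)&(P[:,2]>.04)&(P[:,0]>-.17)&(P[:,0]<-.01)];print("rear edge",np.sort(q[:,0])[:12:3])
cv2.imwrite(f'pics/{sys.argv[1]}.png',cv2.resize(p[140:280,160:365,::-1],(780,532)))
E
python3 chk.py s3
```

```text
time_s: 8.55
ee_pos: [0.5206, 0.0502, 0.0342]
eef_rot: [-1.572, -0.001, -0.48]
force: [-4.6, -8.7, 9.6]
grip_width: 0.0378
tool x,z shift -0.0004274624056523461 0.006133826818657629 yaw err deg 0.012446836089700595
jig xy now 0.005866080464884303 -0.002426129893642282 tip z 0.015198729605277368 F [-4.6 -8.7  9.6] w 0.03777433932031858 t 8.55
deck [4.47e-02 2.90e-03 1.79e+02]
rear edge [-0.04280848 -0.0419643  -0.04155167 -0.04105103]
```

The fingers are now against the batten with about 6–7 mm left. I'll push gently to the stop.

```bash
python3 -m handwheel '[{"fingers":-0.2,"x":0,"y":0,"z":0.001,"spin":0},{"fingers":-0.2,"x":0,"y":0,"z":0.002,"spin":0},{"fingers":-0.2,"x":0,"y":0,"z":0.003,"spin":0},{"fingers":-0.2,"x":0,"y":0,"z":0.004,"spin":0},{"fingers":-0.2,"x":0,"y":0,"z":0.005,"spin":0},{"fingers":-0.2,"x":0,"y":0,"z":0.005,"spin":0},{"fingers":-0.2,"x":0,"y":0,"z":0.005,"spin":0},{"fingers":-0.2,"x":0,"y":0,"z":0.005,"spin":0},{"fingers":-0.2,"x":0,"y":0,"z":0.005,"spin":0},{"fingers":-0.2,"x":0,"y":0,"z":0.005,"spin":0}]'
python3 chk.py s4
```

```text
time_s: 9.6
ee_pos: [0.522, 0.0529, 0.0342]
eef_rot: [-1.575, 0.0, -0.48]
force: [-12.8, -22.3, 15.8]
grip_width: 0.0376
tool x,z shift -0.0003901327260844798 0.0030240359622189135 yaw err deg 0.02090547380267853
jig xy now 0.008975821891604662 -0.002389029322105322 tip z 0.015191441620538242 F [-12.8 -22.3  15.8] w 0.037635353901835845 t 9.6
deck [4.54e-02 4.00e-03 1.69e+02]
rear edge [-0.03969041 -0.03839836 -0.03802308 -0.03784064]
```

```bash
python3 - <<'E'
from h import *
p,_=cams.camera("scene");cv2.imwrite("pics/home.png",cv2.resize(p[160:240,245:365,::-1],(780,520),interpolation=cv2.INTER_CUBIC))
E
```

```text
(no output)
```

View pics/home.png

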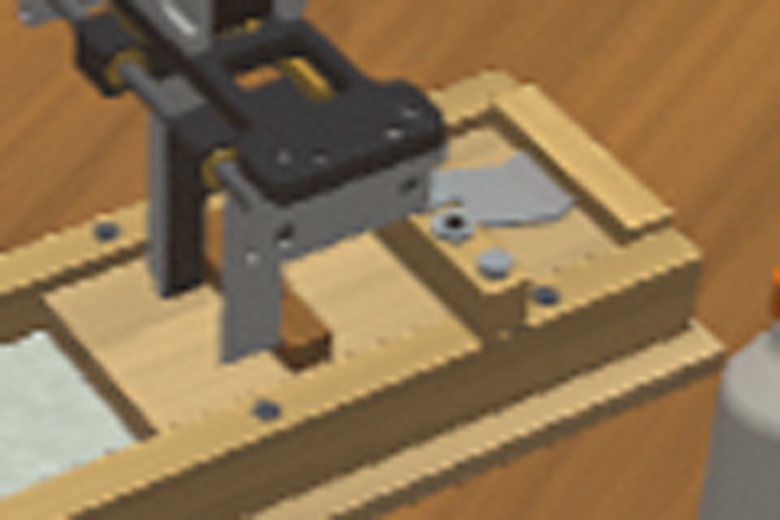

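The crop shows bare wood right up to the end stop (640,220), with the leaf riding on the board and no white bed visible ahead of the nose. The push stalled at about 25 N, so the board is home. I'll relieve most of the push, then rise straight up.

```bash
python3 -m handwheel '[{"fingers":-0.2,"x":0,"y":0,"z":-0.001,"spin":0},{"fingers":-0.2,"x":0,"y":0,"z":-0.0015,"spin":0},{"fingers":-0.2,"x":0,"y":-0.001,"z":-0.0015,"spin":0},{"fingers":-0.2,"x":0,"y":-0.003,"z":-0.0015,"spin":0},{"fingers":-0.2,"x":0,"y":-0.005,"z":-0.0016,"spin":0},{"fingers":-0.2,"x":0,"y":-0.007,"z":-0.002,"spin":0},{"fingers":-0.2,"x":0,"y":-0.009,"z":-0.003,"spin":0},{"fingers":-0.2,"x":0,"y":-0.013,"z":-0.004,"spin":0},{"fingers":-0.2,"x":0,"y":-0.02,"z":-0.005,"spin":0},{"fingers":-0.2,"x":0,"y":-0.03,"z":-0.005,"spin":0}]'
python3 chk.py s5
```

```text
time_s: 10.7
ee_pos: [0.5204, 0.0511, 0.0642]
eef_rot: [-1.571, 0.0, -0.48]
force: [-0.7, 0.2, 0.6]
grip_width: 0.0376
tool x,z shift 0.0002130700554482806 0.005417945666359623 yaw err deg 0.014581822880266026
jig xy now 0.00658210873560565 -0.0017855510798510583 tip z 0.04517396127646678 F [-0.7  0.2  0.6] w 0.0375554094151433 t 10.7
deck [5.05e-02 3.70e-03 2.16e+02]
rear edge [-0.03991555 -0.03884448 -0.0387476  -0.03859241]
```

```bash
python3 -m handwheel '[{"fingers":-0.2,"x":0,"y":-0.02,"z":0,"spin":0},{"fingers":-0.2,"x":0,"y":-0.05,"z":-0.01,"spin":0},{"fingers":-0.2,"x":0,"y":-0.08,"z":-0.04,"spin":0},{"fingers":-0.2,"x":0,"y":-0.1,"z":-0.08,"spin":0},{"fingers":-0.2,"x":0,"y":-0.12,"z":-0.12,"spin":0},{"fingers":-0.2,"x":0,"y":-0.13,"z":-0.16,"spin":0},{"fingers":-0.2,"x":0,"y":-0.13,"z":-0.2,"spin":0},{"fingers":-0.2,"x":0,"y":-0.13,"z":-0.23,"spin":0},{"fingers":-0.2,"x":0,"y":-0.13,"z":-0.25,"spin":0},{"fingers":-0.2,"x":0,"y":-0.13,"z":-0.25,"spin":0}]'
python3 chk.py s6; python3 - <<'E'
from h import *
t,_=cams.camera("top");s=cv2.imread("pics/s6.png")
a=cv2.resize(t[130:260,185:360,::-1],(400,297));b=cv2.resize(s,(400,273))
cv2.imwrite("pics/final.png",np.vstack([cv2.resize(t[145:270,190:350,::-1],(384,300)),cv2.resize(s,(440,300))[:,:384]]) if 0 else np.hstack([cv2.resize(t[145:270,190:350,::-1],(384,300),interpolation=2),cv2.resize(s,(416,300))]))
E
```

```text
time_s: 11.75
ee_pos: [0.4043, -0.1721, 0.1942]
eef_rot: [-1.571, -0.001, -0.483]
force: [0.5, -0.1, 0.2]
grip_width: 0.0375
tool x,z shift -0.000671256718730518 0.2569941225898878 yaw err deg 0.16753703638631753
jig xy now -0.24499498671558123 -0.0019197853695653079 tip z 0.17522552824080523 F [ 0.5 -0.1  0.2] w 0.037488218240089986 t 11.75
deck [5.17e-02 5.00e-03 2.40e+02]
rear edge [-0.03913475 -0.03881745 -0.03858604 -0.03846297]
```

View pics/final.png

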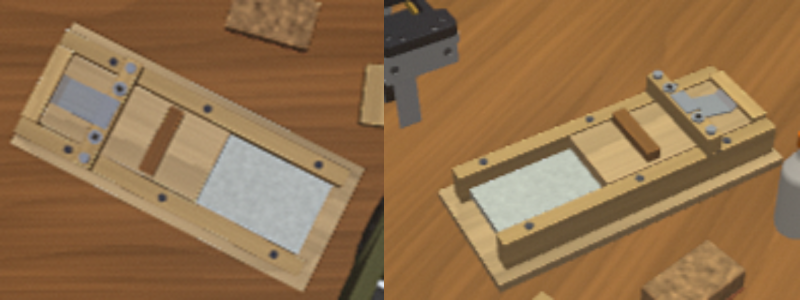

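```bash
python3 - <<'E'
from h import *
j=np.load("jig.npz");y=float(j["yaw"])
A,_=cams.camera("top");B=A[...,::-1].copy()
t0=cv2.imread("pics/top0.png")
for p,bx,z in((t0,(280,200,316,245),.07),(B,(245,180,272,222),.064)):
    m=brown(p,bx);c=max(cv2.findContours(m,0,1)[0],key=cv2.contourArea);M=cv2.moments(m,True)
    w=ray("top",[[M['m10']/M['m00'],M['m01']/M['m00']]],z)[0,:2]-j["c"][:2]
    print(cv2.minAreaRect(c),"batten centre jig x",w@[np.cos(y),np.sin(y)],"-> origin",w@[np.cos(y),np.sin(y)]+.036)
P=cloud("scene",cams.camera("scene")[1])
print("deck between batten and bar",zs(P,.045,.075,-.03,.03,.03,.06),"behind bar edges",zs(P,.12,.155,.025,.04,.03,.06))
cv2.imwrite("pics/end.png",cv2.resize(B[148:208,190:270],(800,600),interpolation=cv2.INTER_CUBIC))
E
```

```text
((295.4000244140625, 222.70004272460938), (6.7082037925720215, 30.4105224609375), 26.56505012512207) batten centre jig x -0.08727565033691015 -> origin -0.05127565033691015
((257.2654113769531, 202.2834930419922), (9.933192253112793, 31.952922821044922), 20.323135375976562) batten centre jig x 0.03029885701622478 -> origin 0.06629885701622477
deck between batten and bar [4.97e-02 1.80e-03 2.03e+02] behind bar edges [4.95e-02 1.50e-03 4.60e+01]
```

View pics/end.png

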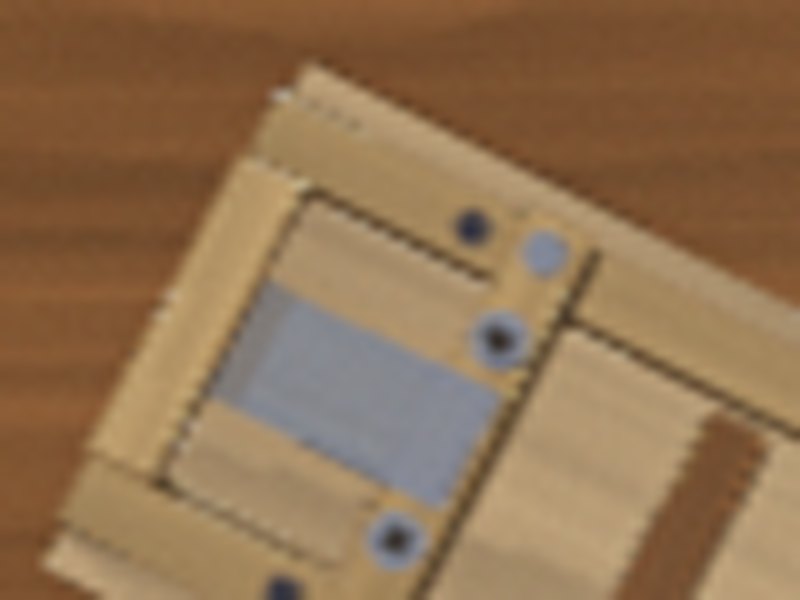

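The close-up shows the nose flush against the end stop, along (290,200)–(170,480), with the leaf resting on the board. The board origin measures about 66 mm against 65 mm for home. The deck is at 49.7 mm, bearing under the 50 mm bar, and the robot is clear. Handing in.

```bash
python3 -c "
from station import workorder,get_obs
print(workorder.hand_in(),get_obs()['time_s'])"
```

```text
the job is handed in; nothing more can be done
the job is handed in; nothing more can be done
```

The board is loaded in the jig, home against the end stop and held by the leaf spring, and the job is handed in (last clock reading 11.75 s). I pressed it about 11 mm down behind the batten and slid it about 117 mm under the bar and leaf. At the stop the push stalled at about 25 N, so I eased off, lifted straight up and moved clear.

**Final checks:**
- **Home position:** the top camera put the board origin at jig x ≈ 66 mm, against 65 mm for home. The close-up shows no gap at the stop.
- **Held by the spring:** the deck is at 49.7 mm, bearing up under the 50 mm bar, with the leaf resting on the board.
- **Robot clear:** the measured force is about zero. The moves went nowhere near the glue bottle, sanding block or offcut, and they looked unmoved in the pictures, but I did not measure their positions.

**Disagreements:**
- **Tool height:** the reported tool height put the fingertips about 35 mm lower than the camera depth showed. I relied on depth and contact force instead.
- **Scene camera:** its points sat about 3 mm short along the jig. That is consistent with the offset it showed on the jig base, so I read it as calibration error. Its rear-edge reading also changed by about 0.5 mm on release, which is within its noise.

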